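Nest a marker cone on the base cone without jamming it

TASK

Put the loose orange marker cone away: set it upright over the base cone with the green rubber jacket on the plywood board and press it down, lightly and slowly, until its foot is level with the white band, stopping before it reaches the red band, where it would jam. Press with the cone, never with the fingers on the rubber jacket; do not drop or slam it. Let go, and leave the yellow and blue cones standing where they are.

Things in the scene. Friction and masses are not known exactly. Their poses are not given: they have to be found in the camera images.
- cone: The loose orange marker cone with two white bands: rigid, hollow, open below, 0.15 to 0.25 kg, round about its z axis (up). Origin: centre of its underside. Foot disc of diameter 100 mm, 6 mm thick. Outside diameter 72 mm just over the foot, 47 mm at height 118 mm, wall 5 mm: mouth below 62 mm wide. Height 152 mm. It may stand in any of the places of the three cones.
- cone_grip (a point): Middle of the orange cone's solid round grip collar (diameter 32 mm, 124 to 152 mm over the cone's underside), 138 mm over its underside, on its axis; z up. Take it from above.
- base: The base cone, fixed on a square plywood board (130 x 130 x 12 mm) on the bench, z up. Origin: centre of the board's underside. Heights over the board's TOP: grey foot disc, diameter 100 mm, up to 6 mm; column, diameter 47 mm, red from 6 to 24 mm, white from 24 to 36 mm, grey above. A green tapered rubber jacket slides on it: diameter 60 mm below, 44 mm above, top at 129 mm when fully up.
- jacket (a joint): How far the green rubber jacket is pushed down, m: 0 up, 0.034 bottom; starts at 0 to 0.004. It needs about 8 N to move (10 N low down, 2 N more at 50 mm/s) and stays where left; the cone's weight does not move it. A cone put over it sits snug, self-centred, its underside 47.5 mm over the board's top minus this value; pressed on, both go down together.
- mark (a point): Point on the base cone's axis at the middle of the white band, 30 mm over the board's top, 42 mm over the bench; z up. The cone's underside should end near this height.
- cone_yellow: A yellow marker cone of the same outside size, standing loose on the bench; leave it. Origin: centre of its underside.
- cone_blue: A blue marker cone of the same outside size, standing loose on the bench; leave it. Origin: centre of its underside.
Mind the look-alikes: they are no part of the job. There is more than one size of the cone; the one meant has the size given above.

How it is judged:
At the end, for the whole second after the job is handed in: The orange cone is at rest, nested on the base cone: its underside within 8 mm in height of the middle of the white band and its axis within 8 mm of the base's, upright within 0.1 rad, the jacket pushed down by more than 7 mm (z of cone in the frame of mark between -0.008 and 0.008 m and horizontal distance between cone and mark below 0.008 m and angle between cone's own z axis and vertical below 0.1 rad and value of joint jacket above 0.007 m and linear speed of cone below 0.02 m/s); the robot touches nothing.
It fails at once if the jacket is driven more than 28 mm down (the cone's foot well into the red band): jammed (value of joint jacket above 0.028 m).
It fails at once if the cone is dropped or slammed on, so that it wedges on the jacket (they squeeze each other with over 75 N in all; a light push gives 10 to 30 N) (contact force between cone and jacket above 75 N).
It fails at once if the fingers press on the rubber jacket (over 4 N) (contact force between the fingers and jacket above 4 N).
It fails at once if the yellow cone is shifted by more than 40 mm or tipped (distance of cone_yellow from where it was at the start of the episode above 0.04 m or angle between cone_yellow's own z axis and vertical above 0.35 rad).
It fails at once if the blue cone is shifted by more than 40 mm or tipped (distance of cone_blue from where it was at the start of the episode above 0.04 m or angle between cone_blue's own z axis and vertical above 0.35 rad).
It also fails if it takes over 45 s, if anything falls off the work surface, if the arm or the gripper's body presses on something with over 40 N, if the wrist force passes 120 N, or if a joint passes its speed limit or range.

ROBOT

A 7-joint arm with a two-finger parallel gripper is mounted at the origin on the work surface. World frame = base frame: x ahead of the robot, y to its left, z up, the work surface at z = 0. Lengths are in m, angles in rad, forces in N, time in s.
With the tool pointing down it reaches from about 0.425 to 1.025 m from the base axis. Payload 9.4 kg.
Tool frame: the origin (TCP) lies between the finger pads; the fingertips stand 25 mm ahead of it and the grasp point (between the pads) lies 6 mm ahead of it; z points along the fingers, y is the direction in which the jaws open and shut (so a half turn about z gives the same grasp; the last joint's range is limited). The gripper opens to 85 mm and grips with 20 to 120 N. Pads are 22 mm wide; open, the fingers measure 114 mm over their backs; the gripper's body (76 mm by 85 mm) begins 54 mm behind the grasp point. The pads swing forward as they close: fully open they stand 13 mm farther back than shut.
Start: joints at [-1.193, 0.599, -0.003, 1.599, 0.002, 0.943, -0.08], TCP at [0.318, 0.651, 0.256] pointing down, gripper open.
Joint ranges: [-2.57, 2.57], [-0.35, 1.97], [-1.29, 1.29], [0.11, 2.56], [-1.05, 4.19], [0.11, 1.86], [-2.63, 2.63]. Speed limits (rad/s): [2.22, 2.22, 3.01, 3.01, 3.14, 3.14, 3.14].

INTERFACE

Orientations are given as a rotation vector (axis times angle).
In Python, from bench import bot gives the robot as it stands.
- The arm moves only by the tool move_arm, never from a script. Its argument "deltas" is one flat list of numbers, 6 for each row, row after row: the shift along the tool's x, y, z in m, then the turn, a rotation vector about the tool's x, y, z in rad. In form: [dx, dy, dz, rx, ry, rz, dx, dy, dz, rx, ry, rz, ...]. A call has 1 to 5 rows; each row is the pose to reach, as a shift and turn from the pose commanded when the call began, along the tool's axes at that moment; what a row does not reach only later rows make up. A row lasts 1/10 s, in which the tool goes at most 50 mm and 8.59 degrees, less where a joint would pass 70% of its speed; a pose out of reach is approached as far as the arm can. A call with a gripper value outside its range is refused whole. "jaw" is the opening, from 0 (shut) to 1 (fully open), set as the call begins (left out, the last holds). The fingers move at their own pace and stop on an object; the grip force is fixed at half the most. Time passes only in rows, so rows that repeat a pose let the fingers close. It gives the time, the measured TCP pose, the force and the opening at its end, in the units of the state.
- bot.get_obs(): the state, without advancing time (a new reading comes with each control period).
- bot.get_image(name): name is "scene" or "top"; returns (picture, depth): 480x640x3 uint8, red, green, blue; 480x640 float32, m along the optical axis (not along the pixel's ray), 0 where there is no reading.
- bot.calibration(name): a dict with "fx", "fy", "cx", "cy" (pixels), "R" (3x3) and "t" (3): a world point X has camera coordinates R X + t. Camera axes: x right, y down, z forward; pixel columns grow to the right and rows downward; lengths in m; the calibration is good to about 2 mm. A picture is of the moment at which its call begins. calibration takes no time and is no camera call.
- bot.hand_in(): hands the job in, once; it reports no verdict.
The state is a dict: "time_s": time; "joint_pos": joint angles; "dq": joint speeds; "tau": joint torques, N m; "tcp_pos": TCP position; "eef_rot": TCP orientation; "contact_force": force on the tool from outside, world axes, zero at the start; "wrist_torque": the same for the moment, N m; "width": finger opening in m.
Only numpy, scipy, OpenCV 4.12 (cv2) and the standard library are available. Lean on these libraries where they do the work, as an engineer would, in place of code of your own. Each camera call takes 0.05 s, during which the arm holds its last target.

## Working session

There is one attempt and no reset: what is moved stays moved. The work goes in short steps, Python scripts to look and compute and a tool call to move; the robot and the scene stay as the last step left them, time stands still between calls to the robot, and variables do not carry over. Pictures are saved under pics/ and viewed, and the job is handed in when it is done.

Besides the shell and the picture viewer there is one more tool, called after "Call:" as name(argument=value, ...) on one line, values as JSON. move_arm: Moves the arm, as the interface text tells. Its arguments: {"type":"object","properties":{"deltas":{"type":"array"},"jaw":{"type":"number"}},"required":["deltas"]}

```bash
mkdir -p pics
cat > h.py <<'E'
import numpy as np,cv2
from bench import bot
def grab(n):
    a={}
    for c in("scene","top"):
        im,d=bot.get_image(c); a[c]=im;a[c+"_d"]=d
        cv2.imwrite(f"pics/{n}_{c}.png",im[:,:,::-1])
    np.savez(f"{n}.npz",**a); return a
def world(c,u,v,z=None,d=None):
    k=bot.calibration(c);R=np.array(k["R"]);t=np.array(k["t"])
    r=np.array([(u-k["cx"])/k["fx"],(v-k["cy"])/k["fy"],1.0])
    C=-R.T@t; w=R.T@r
    s=d if d is not None else (z-C[2])/w[2]
    return C+s*w
E
python3 - <<'E'
from h import *
grab("a"); print(bot.get_obs()); 
for c in("scene","top"):
    k=bot.calibration(c);print(k, -np.array(k["R"]).T@np.array(k["t"]))
E
```

```text
{'time_s': 0.1, 'joint_pos': array([-1.1927031 ,  0.60002747, -0.00257272,  1.6000271 ,  0.00178915,
        0.94287986, -0.07978013]), 'dq': array([-7.33783963e-05, -1.26109147e-03,  4.36659682e-04, -2.78149633e-03,
       -1.65019584e-03, -2.24005719e-03, -4.55005998e-04]), 'tau': array([ 3.99779150e-03, -7.77992892e+01,  1.56945862e+00, -2.58625960e+01,
        1.26347132e-02,  5.51614052e-03, -1.31453308e-05]), 'tcp_pos': array([0.31830247, 0.65098023, 0.25552374]), 'eef_rot': array([-7.08053533e-01, -3.06055289e+00,  2.07958439e-03]), 'contact_force': array([ 0.35813964, -0.1229695 ,  0.33778764]), 'wrist_torque': array([ 0.05644088, -0.01298313, -0.0130282 ]), 'width': 0.08579477998011509}
{'fx': 476.77159554166485, 'fy': 476.77159554166485, 'cx': 321.8332168525315, 'cy': 233.04197133033747, 'R': array([[-1.92944656e-01,  9.81209487e-01,  5.49641845e-04],
       [ 6.06386797e-01,  1.19680021e-01, -7.86111789e-01],
       [-7.71406127e-01, -1.51342773e-01, -6.18084098e-01]]), 't': array([ 0.0933892 , -0.24006031,  1.39664007])} [1.24096506 0.14846743 0.67447544]
{'fx': 517.6550476591375, 'fy': 517.6550476591375, 'cx': 326.8887769435245, 'cy': 232.99392822709748, 'R': array([[ 0.02281576, -0.99960443,  0.0164445 ],
       [-0.99572387, -0.02419387, -0.08915513],
       [ 0.08951772, -0.01434004, -0.99588199]]), 't': array([-0.03682364,  0.56925905,  1.12043936])} [ 0.46736581 -0.00696935  1.1671833 ]
```

View pics/a_scene.png

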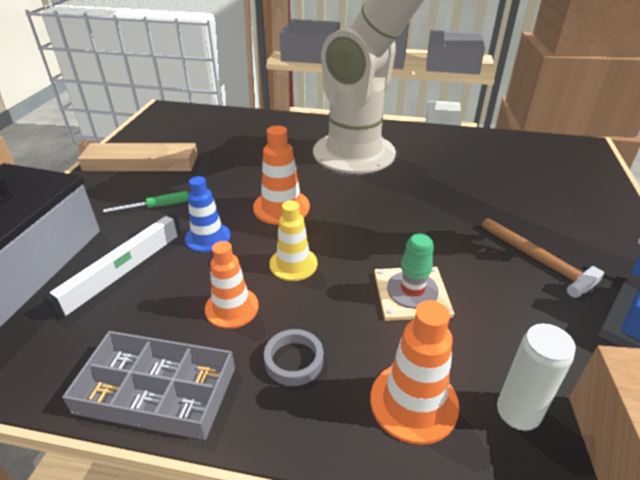

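View pics/a_top.png

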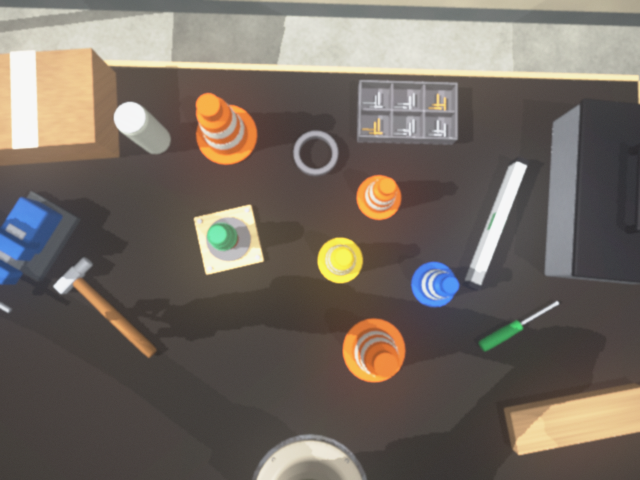

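The cone meant is the small orange one, at top view (379,197) and scene view (230,285). The base is at top (225,237). Yellow is at (340,260), blue at (435,284), and the two bigger orange cones are decoys.

```bash
cat > m.py <<'E'
from h import *
import sys
def foot(a,c,box,kind,z):
    hsv=cv2.cvtColor(a[c],cv2.COLOR_RGB2HSV)
    rng={"o":((4,140,90),(15,255,255)),"y":((20,110,90),(35,255,255)),"b":((105,120,60),(125,255,255)),"g":((60,100,50),(90,255,255)),"w":((8,30,140),(30,140,255))}[kind]
    m=cv2.inRange(hsv,*rng); x0,y0,x1,y1=box
    q=np.zeros_like(m);q[y0:y1,x0:x1]=m[y0:y1,x0:x1];return q
def pts(a,c,m):
    k=bot.calibration(c);R=np.array(k["R"]);t=np.array(k["t"])
    v,u=np.nonzero(m);d=a[c+"_d"][v,u];ok=d>0;u,v,d=u[ok],v[ok],d[ok]
    P=np.stack([(u-k["cx"])/k["fx"]*d,(v-k["cy"])/k["fy"]*d,d],1)
    return (P-t)@R
E
python3 - <<'E'
from m import *
a=np.load("a.npz")
T={"orange":("o",(350,170,410,225),(195,235,265,330)),"yellow":("y",(310,230,370,290),(262,195,325,285)),"blue":("b",(405,255,465,310),(180,170,236,255))}
for n,(k,bt,bs) in T.items():
    m=foot(a,"top",bt,k,0)
    cs,_=cv2.findContours(m,cv2.RETR_EXTERNAL,cv2.CHAIN_APPROX_NONE); cs=max(cs,key=cv2.contourArea)
    # contour to z=6mm plane, hull ; circle
    W=np.array([world("top",p[0][0],p[0][1],z=.004)[:2] for p in cs],np.float32)
    (x,y),r=cv2.minEnclosingCircle(W); print(n,"foot top-view",x,y,r)
    for c,b in(("top",bt),("scene",bs)):
        P=pts(a,c,foot(a,c,b,k,0)); 
        hi=P[(P[:,2]>.145)&(P[:,2]<.165)]; lo=P[(P[:,2]>.0)&(P[:,2]<.012)]
        print("  ",c,"zmax",np.percentile(P[:,2],99),"collar top",hi[:,:2].mean(0) if len(hi) else None,len(hi),"lo range",(lo[:,:2].max(0)+lo[:,:2].min(0))/2,np.ptp(lo[:,:2],axis=0))
for c,b in(("top",(190,200,270,280)),("scene",(395,225,440,282))):
    P=pts(a,c,foot(a,c,b,"g",0)); hi=P[P[:,2]>np.percentile(P[:,2],99)-.008]
    print("green",c,np.percentile(P[:,2],[50,99]),hi.mean(0),len(hi),np.ptp(hi,axis=0))
m=foot(a,"top",(185,195,275,285),"w",0)
cs,_=cv2.findContours(m,cv2.RETR_EXTERNAL,cv2.CHAIN_APPROX_NONE);cs=max(cs,key=cv2.contourArea)
W=np.array([world("top",p[0][0],p[0][1],z=.012)[:2] for p in cs],np.float32)
print("board",cv2.minAreaRect(W*1000))
E
```

```text
orange foot top-view 0.657538890838623 -0.13940216600894928 0.05292302742600441
   top zmax 0.15198931627238502 collar top [ 0.65830719 -0.1378491 ] 24 lo range [ 0.65716175 -0.13949811] [0.10144493 0.10280325]
   scene zmax 0.1509078059162315 collar top [ 0.66107133 -0.14009089] 198 lo range [ 0.61020282 -0.14258732] [0.19821324 0.1010652 ]
yellow foot top-view 0.5121544599533081 -0.053917646408081055 0.05306067690253258
   top zmax 0.15424702826051276 collar top [ 0.51321551 -0.05329017] 206 lo range [ 0.51210808 -0.05462519] [0.10393522 0.1037783 ]
   scene zmax 0.15045914997751228 collar top [ 0.51587468 -0.05578118] 156 lo range [ 0.45649992 -0.05709806] [0.21975365 0.09984472]
blue foot top-view 0.4629266858100891 -0.26875898241996765 0.054451800882816315
   top zmax 0.1540569989220424 collar top [ 0.46343884 -0.26423339] 217 lo range [ 0.46285704 -0.26906371] [0.09885362 0.10973799]
   scene zmax 0.15055606608788458 collar top [ 0.46597988 -0.26715566] 128 lo range [ 0.37594482 -0.31320189] [0.28058463 0.19026862]
green top [0.13859523 0.14402386] [0.55235419 0.19606829 0.13942338] 277 [0.038083   0.03746405 0.00932342]
green scene [0.1113626  0.13859002] [0.56020098 0.19326899 0.13544508] 308 [0.03995382 0.04281114 0.0094756 ]
board ((552.4708251953125, 196.50941467285156), (135.1861572265625, 134.50733947753906), 14.687503814697266)
```

Call:
move_arm(deltas=[-0.03,-0.026,0,0,0,0,-0.065,-0.056,0,0,0,0,-0.1,-0.086,0,0,0,0,-0.135,-0.116,0,0,0,0,-0.17,-0.146,0,0,0,0], jaw=1)

```text
time_s: 0.6
tcp_pos: [0.4074, 0.4436, 0.256]
eef_rot: [-0.708, -3.061, 0.001]
contact_force: [0.5, 0.6, -0.4]
width: 0.0854
```

Call:
move_arm(deltas=[-0.035,-0.03,0,0,0,0,-0.07,-0.06,0,0,0,0,-0.105,-0.09,0,0,0,0,-0.14,-0.12,0,0,0,0,-0.175,-0.15,0,0,0,0])

```text
time_s: 1.1
tcp_pos: [0.4988, 0.232, 0.2562]
eef_rot: [-0.708, -3.061, 0.0]
contact_force: [1.1, 0.1, -0.2]
width: 0.085
```

Call:
move_arm(deltas=[-0.035,-0.03,0,0,0,0,-0.07,-0.06,0,0,0,0,-0.105,-0.09,0,0,0,0,-0.14,-0.12,0,0,0,0,-0.175,-0.15,0,0,0,0])

```text
time_s: 1.6
tcp_pos: [0.5901, 0.0204, 0.2561]
eef_rot: [-0.708, -3.06, 0.0]
contact_force: [1.9, 1.2, -0.2]
width: 0.0856
```

Call:
move_arm(deltas=[-0.03,-0.026,0,0,0,0,-0.06,-0.052,0,0,0,0,-0.09,-0.078,0,0,0,0,-0.12,-0.1,0,0,0,0,-0.133,-0.114,0,0,0,0])

```text
time_s: 2.1
tcp_pos: [0.6599, -0.1422, 0.2558]
eef_rot: [0.713, 3.059, -0.002]
contact_force: [-0.7, 0.1, -0.4]
width: 0.0855
```

```bash
cat >> h.py <<'E'
def todelta(p):
    from scipy.spatial.transform import Rotation as Ro
    o=bot.get_obs();R=Ro.from_rotvec(o["eef_rot"])
    print("t",o["time_s"],"tcp",o["tcp_pos"].round(4),"tilt",np.arccos(-R.as_matrix()[2,2]).round(4),"q",o["joint_pos"].round(2),"F",o["contact_force"].round(1),"w",round(o["width"],4))
    print("delta",R.inv().apply(np.array(p)-o["tcp_pos"]).round(4), "fix rot",(R.inv()*Ro.from_rotvec([-7.08053533e-01, -3.06055289e+00,0])).as_rotvec().round(4))
E
python3 -c "
from h import *
todelta([.659,-.139,.21])"
```

```text
t 2.1 tcp [ 0.6599 -0.1422  0.2558] tilt 0.0012 q [ 0.1   0.54  0.04  1.73 -0.03  0.88  1.27] F [-0.7  0.1 -0.4] w 0.0855
delta [0.0022 0.0025 0.0458] fix rot [-0.0011  0.0008 -0.003 ]
```

Call:
move_arm(deltas=[0.002,0.0025,0.02,0,0,0,0.002,0.0025,0.045,0,0,0,0.002,0.0025,0.07,0,0,0,0.002,0.0025,0.095,0,0,0,0.002,0.0025,0.107,0,0,0])

```text
time_s: 2.6
tcp_pos: [0.6571, -0.1344, 0.147]
eef_rot: [-0.706, -3.058, -0.0]
contact_force: [0.0, 0.1, -0.1]
width: 0.0852
```

```bash
python3 -c "
from h import *
todelta([.659,-.139,.148]); grab('b')"
```

```text
t 2.6 tcp [ 0.6571 -0.1344  0.147 ] tilt 0.0036 q [ 0.1   0.66  0.03  1.82 -0.03  0.67  1.26] F [ 0.   0.1 -0.1] w 0.0852
delta [-0.0037 -0.0033 -0.0011] fix rot [-0.0006 -0.0033  0.0008]
```

View pics/b_scene.png

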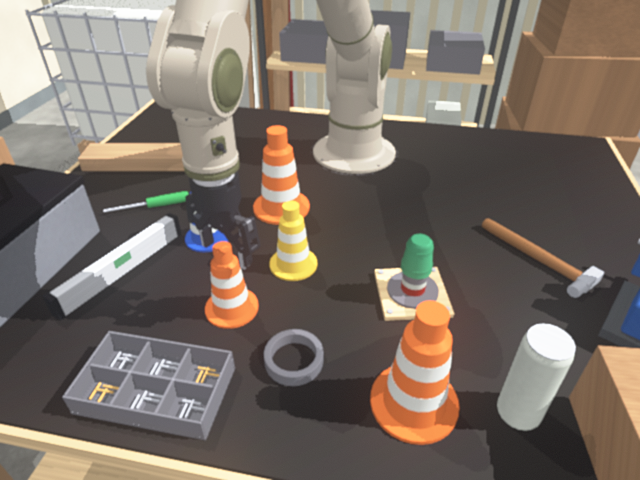

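View pics/b_top.png

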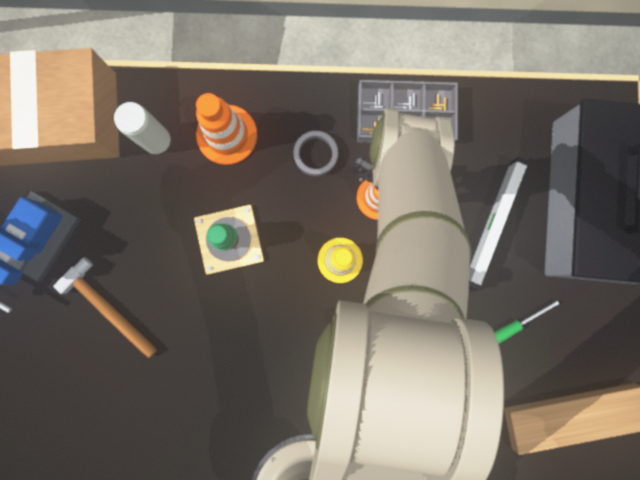

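```bash
python3 -c "
from m import *
for c in('scene','top'):
    k=bot.calibration(c);
    for X in([.657,-.134,.122],[.657,-.134,.2],[.659,-.139,.152]):
        p=np.array(k['R'])@X+k['t']; print(c,X,k['fx']*p[0]/p[2]+k['cx'],k['fy']*p[1]/p[2]+k['cy'],p[2])
b=np.load('b.npz'); d=b['scene_d']
for v,u in((210,215),(240,245),(252,222),(235,215),(300,230),(180,210)): print(u,v,d[v,u],world('scene',u,v,d=d[v,u]).round(3))
todelta([.659,-.139,.148])
"; python3 -c "
import cv2;i=cv2.imread('pics/b_scene.png')[150:340,130:330];cv2.imwrite('pics/b_crop.png',cv2.resize(i,None,fx=3,fy=3))"
```

```text
scene [0.657, -0.134, 0.122] 227.70668530946847 259.5411819479472 0.8346999125166865
scene [0.657, -0.134, 0.2] 221.96286618830214 223.99521003661656 0.7864893528435305
scene [0.659, -0.139, 0.152] 222.39067817129742 246.73871485479864 0.8153712911763081
top [0.657, -0.134, 0.122] 382.63650064729114 187.7749347198576 1.0596764670720398
top [0.657, -0.134, 0.2] 387.72245688184785 180.5321660962639 0.981997671717892
top [0.659, -0.139, 0.152] 387.0225145040677 184.19020252271704 1.0300507429589334
215 210 0.7230192 [ 0.693 -0.124  0.255]
245 240 0.0 [1.241 0.148 0.674]
222 252 0.80713016 [ 0.67  -0.136  0.15 ]
215 235 1.0453492 [ 0.482 -0.239  0.025]
230 300 0.8584742 [ 0.684 -0.129  0.049]
210 180 0.6846122 [ 0.698 -0.122  0.311]
t 2.7 tcp [ 0.6573 -0.1347  0.1476] tilt 0.0035 q [ 0.1   0.66  0.03  1.82 -0.03  0.67  1.26] F [-0.5 -0.1  0.2] w 0.0855
delta [-0.0034 -0.0031 -0.0004] fix rot [-0.0008 -0.0032  0.0006]
```

View pics/b_crop.png

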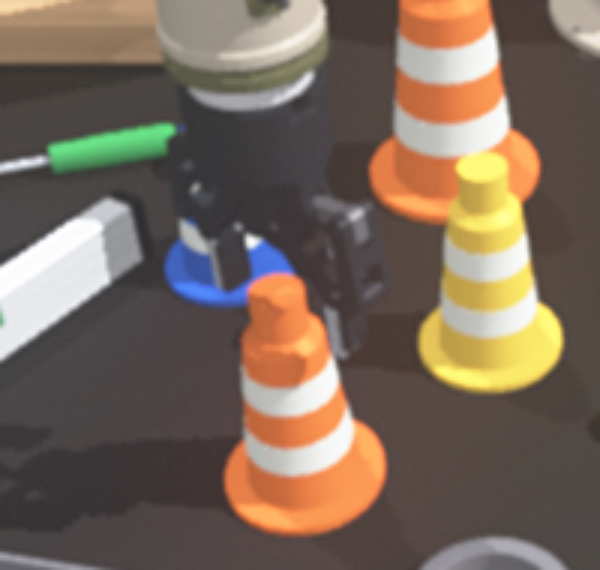

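The picture shows the fingers straddling the collar (scene (222,248)), so the grasp is aligned. I'll nudge about 3 mm to centre it, then close.

Call:
move_arm(deltas=[-0.002,-0.003,0,0,0,0,-0.003,-0.003,0,0,0,0])

```text
time_s: 2.9
tcp_pos: [0.6605, -0.1403, 0.1507]
eef_rot: [0.708, 3.059, -0.0]
contact_force: [-0.4, -0.1, 0.2]
width: 0.0852
```

Call:
move_arm(deltas=[0,0,0,0,0,0,0,0,0,0,0,0,0,0,0,0,0,0,0,0,0,0,0,0,0,0,0,0,0,0], jaw=0)

```text
time_s: 3.4
tcp_pos: [0.6598, -0.1401, 0.1497]
eef_rot: [0.709, 3.06, -0.001]
contact_force: [-0.5, -1.9, 5.1]
width: 0.0305
```

Call:
move_arm(deltas=[0,0,0,0,0,0,0,0,0,0,0,0,0,0,0,0,0,0])

```text
time_s: 3.7
tcp_pos: [0.6598, -0.1401, 0.1497]
eef_rot: [0.709, 3.06, -0.001]
contact_force: [-1.6, -2.0, 5.2]
width: 0.0307
```

```bash
python3 -c "
from h import *
todelta([.659,-.139,.148])"
```

```text
t 3.7 tcp [ 0.6598 -0.1401  0.1497] tilt 0.0007 q [ 0.1   0.66  0.03  1.81 -0.03  0.68  1.27] F [-1.6 -2.   5.2] w 0.0307
delta [0.0012 0.0006 0.0017] fix rot [-0.0003  0.0008 -0.0005]
```

Call:
move_arm(deltas=[0,0,-0.01,0,0,0,0,0,-0.03,0,0,0,0,0,-0.055,0,0,0,0,0,-0.08,0,0,0,0,0,-0.105,0,0,0])

```text
time_s: 4.2
tcp_pos: [0.6596, -0.1389, 0.2554]
eef_rot: [-0.707, -3.06, -0.001]
contact_force: [0.8, 0.2, -2.3]
width: 0.0304
```

Call:
move_arm(deltas=[0,0,-0.025,0,0,0,0,0,-0.05,0,0,0,0,0,-0.07,0,0,0,0,0,-0.082,0,0,0,0,0,-0.085,0,0,0])

```text
time_s: 4.7
tcp_pos: [0.6601, -0.1392, 0.3407]
eef_rot: [0.707, 3.059, 0.001]
contact_force: [-0.2, -0.5, -2.9]
width: 0.0301
```

```bash
python3 -c "
from m import *
todelta([.5535,.195,.34]); a=grab('c')
"
```

```text
t 4.7 tcp [ 0.6601 -0.1392  0.3407] tilt 0.002 q [ 0.09  0.46  0.05  1.63 -0.03  1.05  1.27] F [-0.2 -0.5 -2.9] w 0.0301
delta [0.2425 0.2535 0.0005] fix rot [0.001  0.002  0.0003]
```

View pics/c_scene.png

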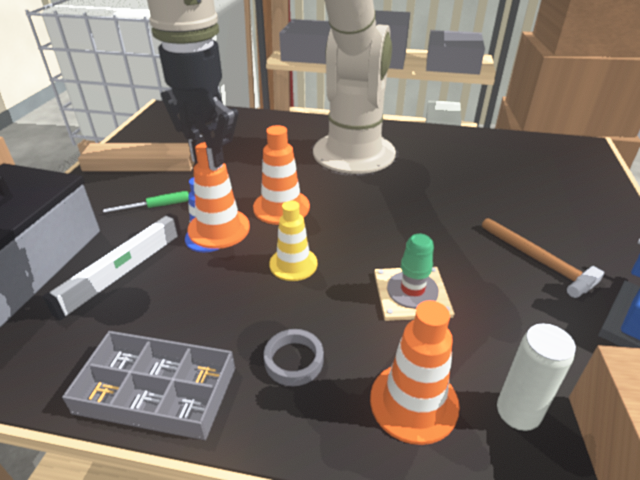

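The picture shows the cone held upright, foot at scene (218,228), with yellow and blue still standing. Next I carry it over the base.

Call:
move_arm(deltas=[0.01,0.01,0,0,0,0,0.03,0.031,0,0,0,0,0.055,0.057,0,0,0,0,0.08,0.084,0,0,0,0,0.105,0.11,0,0,0,0])

```text
time_s: 5.3
tcp_pos: [0.6123, 0.0079, 0.3381]
eef_rot: [-0.707, -3.059, 0.0]
contact_force: [-0.2, 0.1, -1.5]
width: 0.0305
```

Call:
move_arm(deltas=[0.025,0.026,0,0,0,0,0.05,0.052,0,0,0,0,0.075,0.078,0,0,0,0,0.1,0.105,0,0,0,0,0.12,0.125,0,0,0,0])

```text
time_s: 5.8
tcp_pos: [0.5588, 0.1737, 0.3382]
eef_rot: [-0.704, -3.06, 0.0]
contact_force: [0.3, -0.1, -2.0]
width: 0.0306
```

Call:
move_arm(deltas=[0.012,0.013,0,0,0,0,0.0175,0.0185,0,0,0,0,0.0175,0.0185,0,0,0,0,0.0175,0.0185,0,0,0,0])

```text
time_s: 6.2
tcp_pos: [0.5533, 0.1938, 0.3389]
eef_rot: [-0.709, -3.06, 0.001]
contact_force: [-0.5, -0.7, -2.3]
width: 0.0308
```

```bash
python3 -c "
from m import *
todelta([.5535,.195,.34]); a=grab('d')
"
```

```text
t 6.2 tcp [0.5533 0.1938 0.3389] tilt 0.001 q [-0.42  0.35 -0.02  1.83  0.01  0.97  0.67] F [-0.5 -0.7 -2.3] w 0.0308
delta [ 0.0003  0.0011 -0.0011] fix rot [-0.0009  0.0001 -0.0008]
```

View pics/d_scene.png

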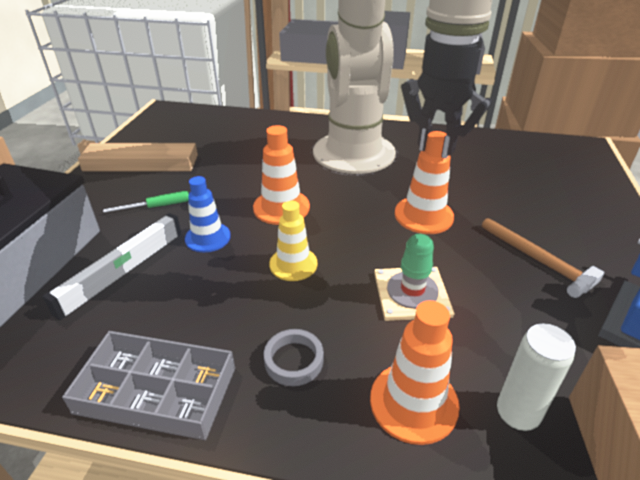

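View pics/d_top.png

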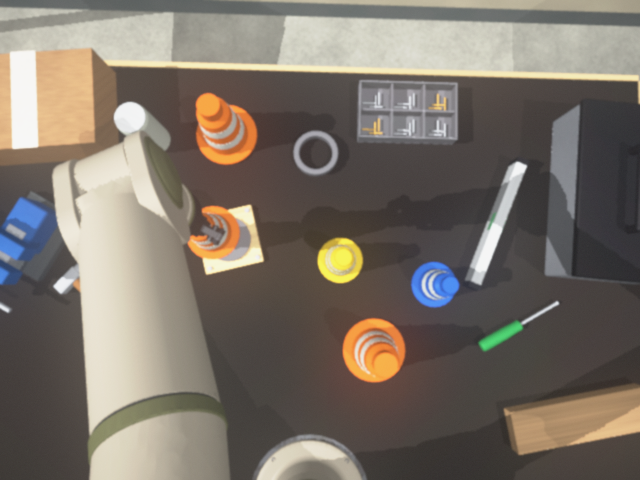

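```bash
cat > fit.py <<'E'
from m import *
from scipy.optimize import least_squares
def circ(W,r):
    # visible outline points on a plane -> centre for known radius
    f=lambda p:np.hypot(W[:,0]-p[0],W[:,1]-p[1])-r
    s=least_squares(f,W.mean(0),loss="soft_l1",f_scale=.001); return s.x,np.abs(s.fun).mean()
def outline(a,c,box,z,rmax,keep):
    m=foot(a,c,box,"o",0);cs,_=cv2.findContours(m,cv2.RETR_EXTERNAL,cv2.CHAIN_APPROX_NONE)
    cs=max(cs,key=cv2.contourArea)[:,0]
    cs=np.array([p for p in cs if keep(p)])
    return np.array([world(c,u+.0,v+.0,z=z)[:2] for u,v in cs])
E
python3 - <<'E'
from fit import *
d=np.load("d.npz");a=np.load("a.npz")
z=.189
W=outline(d,"scene",(385,180,470,240),z,0,lambda p:p[1]>214)
for zz in(.189,):
    print("held scene",circ(W,.05))
W=outline(d,"top",(180,190,250,270),z,0,lambda p:p[1]>240 or p[0]>232 )
print("held top",circ(W,.05),len(W))
W=outline(a,"scene",(195,235,265,335),0.0,0,lambda p:p[1]>310); print("orig scene",circ(W,.05))
W=outline(a,"top",(350,170,410,225),0.003,0,lambda p:True); print("orig top",circ(W,.05))
P=pts(d,"scene",foot(d,"scene",(385,125,470,240),"o",0)); print(np.percentile(P[:,2],[1,5,95,99]))
# base foot disc (grey-violet) in a: hull of pixels between
E
python3 -c "
import cv2;i=cv2.imread('pics/d_scene.png')[120:330,350:500];j=cv2.imread('pics/d_top.png')[180:285,160:280]
cv2.imwrite('pics/d_c1.png',cv2.resize(i,None,fx=2.8,fy=2.8));cv2.imwrite('pics/d_c2.png',cv2.resize(j,None,fx=5,fy=5))"
```

```text
held scene (array([0.55196306, 0.19317135]), np.float64(0.0005532734161204893))
held top (array([0.56552439, 0.19411486]), np.float64(0.004188930912086984)) 99
orig scene (array([ 0.65852228, -0.14084444]), np.float64(0.0005146620769390509))
orig top (array([ 0.65720334, -0.13915305]), np.float64(0.001316287483388831))
[-0.00388432  0.18967838  0.33868846  0.34005029]
```

View pics/d_c1.png

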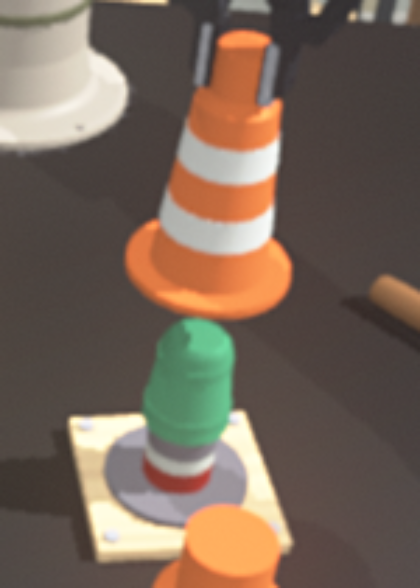

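The cone hangs upright over the green jacket (held foot y 0.1932, jacket y 0.1933 in the scene view), well inside the mouth clearance. I'll lower it.

Call:
move_arm(deltas=[0,0.001,0.01,0,0,0,0,0.001,0.025,0,0,0,0,0.001,0.04,0,0,0,0,0.001,0.055,0,0,0,0,0.001,0.065,0,0,0])

```text
time_s: 6.8
tcp_pos: [0.5535, 0.1948, 0.2726]
eef_rot: [-0.709, -3.059, 0.002]
contact_force: [-0.5, -0.4, -1.6]
width: 0.0303
```

Call:
move_arm(deltas=[0,0,0.01,0,0,0,0,0,0.02,0,0,0,0,0,0.028,0,0,0,0,0,0.036,0,0,0,0,0,0.044,0,0,0])

```text
time_s: 7.3
tcp_pos: [0.5539, 0.1957, 0.2298]
eef_rot: [0.708, 3.06, 0.0]
contact_force: [-0.6, -0.8, -1.1]
width: 0.0304
```

```bash
python3 -c "
from m import *
todelta([.5535,.195,.21]); a=grab('e')
import cv2;i=cv2.imread('pics/e_scene.png')[150:330,350:500]
cv2.imwrite('pics/e_c1.png',cv2.resize(i,None,fx=3.2,fy=3.2))
"
```

```text
t 7.3 tcp [0.5539 0.1957 0.2298] tilt 0.0004 q [-0.42  0.47 -0.03  1.95  0.02  0.73  0.66] F [-0.6 -0.8 -1.1] w 0.0304
delta [ 0.     -0.0008  0.0198] fix rot [ 0.0003  0.0004 -0.    ]
```

View pics/e_c1.png

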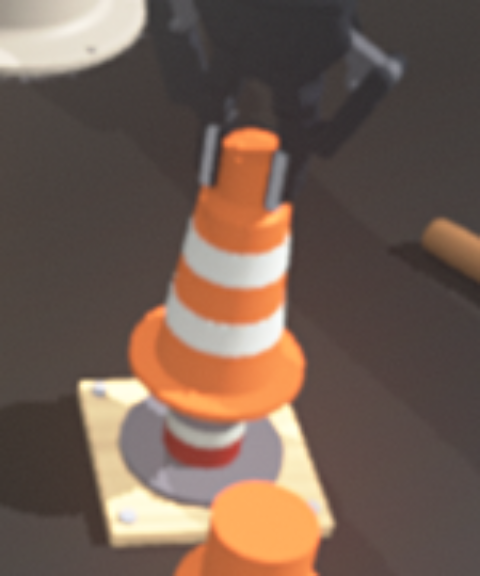

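The cone is over the jacket with nothing touching yet and the column centred below. I go slowly from here at 4 mm per row, then finer.

Call:
move_arm(deltas=[0,0,0.003,0,0,0,0,0,0.006,0,0,0,0,0,0.009,0,0,0,0,0,0.012,0,0,0,0,0,0.015,0,0,0])

```text
time_s: 7.9
tcp_pos: [0.554, 0.1956, 0.2152]
eef_rot: [0.708, 3.06, 0.0]
contact_force: [0.7, 0.1, -1.1]
width: 0.0304
```

Call:
move_arm(deltas=[0,0,0.001,0,0,0,0,0,0.002,0,0,0,0,0,0.003,0,0,0,0,0,0.004,0,0,0,0,0,0.005,0,0,0])

```text
time_s: 8.4
tcp_pos: [0.554, 0.1955, 0.2104]
eef_rot: [0.708, 3.06, 0.0]
contact_force: [1.6, -2.1, -0.2]
width: 0.0302
```

Call:
move_arm(deltas=[0,0,0.001,0,0,0,0,0,0.002,0,0,0,0,0,0.003,0,0,0,0,0,0.004,0,0,0,0,0,0.005,0,0,0])

```text
time_s: 8.9
tcp_pos: [0.5541, 0.1954, 0.2057]
eef_rot: [0.708, 3.06, 0.0]
contact_force: [0.8, -2.9, 5.0]
width: 0.0306
```

Call:
move_arm(deltas=[0,-0.0005,0.001,0,0,0,-0.0004,-0.0009,0.002,0,0,0,-0.0004,-0.0009,0.003,0,0,0,-0.0004,-0.0009,0.004,0,0,0])

```text
time_s: 9.3
tcp_pos: [0.5543, 0.1951, 0.2019]
eef_rot: [0.708, 3.059, 0.002]
contact_force: [1.4, -1.4, 6.3]
width: 0.031
```

```bash
python3 -c "
from m import *
todelta([.5535,.195,.21]); a=grab('f')
import cv2;i=cv2.imread('pics/f_scene.png')[150:330,350:500]
cv2.imwrite('pics/f_c1.png',cv2.resize(i,None,fx=3.2,fy=3.2))
"
```

```text
t 9.3 tcp [0.5543 0.1951 0.2019] tilt 0.0019 q [-0.41  0.5  -0.03  1.97  0.02  0.67  0.66] F [ 1.4 -1.4  6.3] w 0.031
delta [ 0.0007 -0.0004 -0.0081] fix rot [ 0.0016  0.0013 -0.0002]
```

View pics/f_c1.png

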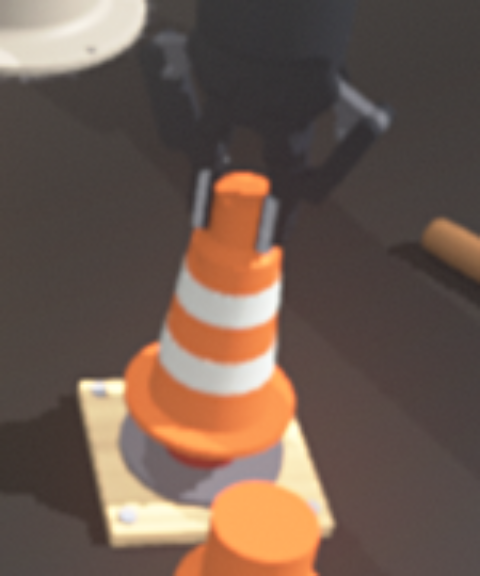

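The force levels off near 8 N (with the cone's weight), so the jacket is sliding. Contact came at TCP z≈0.207, consistent with an offset of about 0.1495. The target TCP z is about 0.1915, roughly 10 mm more.

Call:
move_arm(deltas=[0,0,0.001,0,0,0,0,0,0.002,0,0,0,0,0,0.003,0,0,0,0,0,0.004,0,0,0,0,0,0.005,0,0,0])

```text
time_s: 9.9
tcp_pos: [0.5543, 0.1951, 0.1968]
eef_rot: [0.708, 3.059, 0.002]
contact_force: [1.8, -1.5, 5.5]
width: 0.03
```

Call:
move_arm(deltas=[0,0,0.001,0,0,0,0,0,0.002,0,0,0,0,0,0.003,0,0,0,0,0,0.004,0,0,0,0,0,0.005,0,0,0])

```text
time_s: 10.4
tcp_pos: [0.5543, 0.1951, 0.1919]
eef_rot: [0.708, 3.059, 0.002]
contact_force: [1.3, -1.0, 7.1]
width: 0.0303
```

```bash
cat > chk.py <<'E'
from fit import *
import sys
n=sys.argv[1]; todelta([.5535,.195,.1915]); a=grab(n)
P=pts(a,"scene",foot(a,"scene",(385,150,470,300),"o",0))
s=P[(P[:,0]>.48)&(P[:,0]<.63)&(P[:,2]>.02)]
print("top z",np.percentile(s[:,2],[1,3,97,99]))
hi=s[s[:,2]>np.percentile(s[:,2],99)-.006];print("topface",hi.mean(0),len(hi))
i=a["scene"][150:330,350:500,::-1]
cv2.imwrite(f'pics/{n}_c1.png',cv2.resize(i,None,fx=3.2,fy=3.2))
for z in(.036,.040,.044,.048):
    W=outline(a,"scene",(385,180,470,310),z,0,lambda p:270<p[1]<296 and True); print(z,circ(W,.05))
E
python3 chk.py g
```

```text
t 10.4 tcp [0.5543 0.1951 0.1919] tilt 0.0018 q [-0.41  0.51 -0.03  1.98  0.02  0.65  0.66] F [ 1.3 -1.   7.1] w 0.0303
delta [ 0.0007 -0.0004  0.0004] fix rot [ 0.0016  0.0013 -0.0001]
top z [0.04331564 0.0445456  0.19284762 0.19354654]
topface [0.55766516 0.19305306 0.19295777] 185
0.036 (array([0.54598828, 0.19405389]), np.float64(0.01124545334264653))
0.04 (array([0.54987169, 0.19368947]), np.float64(0.011342756601881051))
0.044 (array([0.5537543 , 0.19330571]), np.float64(0.011438180883692818))
0.048 (array([0.55764225, 0.19289256]), np.float64(0.011530820810706562))
```

View pics/g_c1.png

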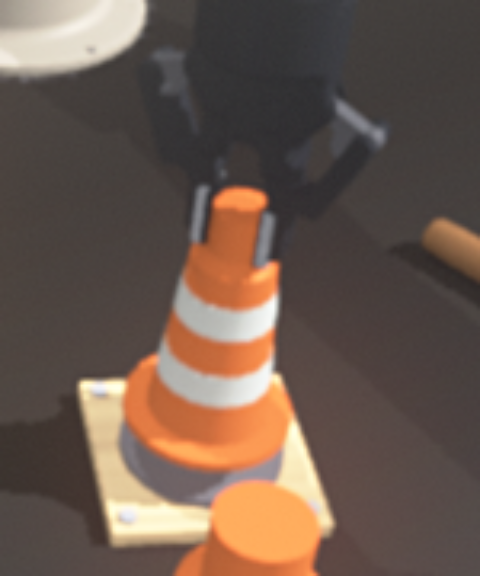

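The cone's top face reads 0.193, so its underside is at about 0.0415 against a target of 0.042. I release now.

Call:
move_arm(deltas=[0,0,0,0,0,0,0,0,0,0,0,0,0,0,0,0,0,0,0,0,0,0,0,0,0,0,0,0,0,0], jaw=1)

```text
time_s: 11.0
tcp_pos: [0.5536, 0.1947, 0.1912]
eef_rot: [-0.708, -3.061, 0.0]
contact_force: [0.7, -0.9, 0.4]
width: 0.0852
```

Call:
move_arm(deltas=[0,0,0,0,0,0,0,0,-0.005,0,0,0,0,0,-0.015,0,0,0,0,0,-0.03,0,0,0,0,0,-0.05,0,0,0])

```text
time_s: 11.5
tcp_pos: [0.5535, 0.1946, 0.2421]
eef_rot: [-0.708, -3.06, 0.001]
contact_force: [0.9, -0.7, -0.1]
width: 0.0853
```

Call:
move_arm(deltas=[0,0,-0.03,0,0,0,0,0,-0.06,0,0,0,0,0,-0.09,0,0,0,0,0,-0.11,0,0,0,0,0,-0.12,0,0,0])

```text
time_s: 12.0
tcp_pos: [0.5541, 0.1948, 0.3642]
eef_rot: [0.708, 3.058, 0.003]
contact_force: [-0.0, 0.1, -0.1]
width: 0.0858
```

```bash
python3 chk.py k
python3 - <<'E'
from fit import *
a=np.load("k.npz")
for k,bs in(("y",(262,195,325,285)),("b",(180,170,236,255))):
    P=pts(a,"scene",foot(a,"scene",bs,k,0));hi=P[(P[:,2]>.145)&(P[:,2]<.165)];print(k,hi.mean(0))
E
```

```text
t 12.0 tcp [0.5541 0.1948 0.3642] tilt 0.0037 q [-0.42  0.32 -0.02  1.79  0.01  1.02  0.67] F [-0.   0.1 -0.1] w 0.0858
delta [ 0.0011 -0.0006  0.1727] fix rot [ 0.0029  0.0026 -0.0002]
top z [0.04191615 0.04300306 0.19089849 0.19149698]
topface [0.55720622 0.19329401 0.19008019] 205
0.036 (array([0.54795025, 0.19459931]), np.float64(0.011958195571566044))
0.04 (array([0.55161643, 0.19419435]), np.float64(0.012038761727213621))
0.044 (array([0.55543527, 0.19376624]), np.float64(0.012127278017905998))
0.048 (array([0.55927856, 0.19333368]), np.float64(0.012210279981508131))
y [ 0.51624273 -0.05579897  0.14922304]
b [ 0.46629116 -0.26726332  0.14922508]
```

View pics/k_scene.png

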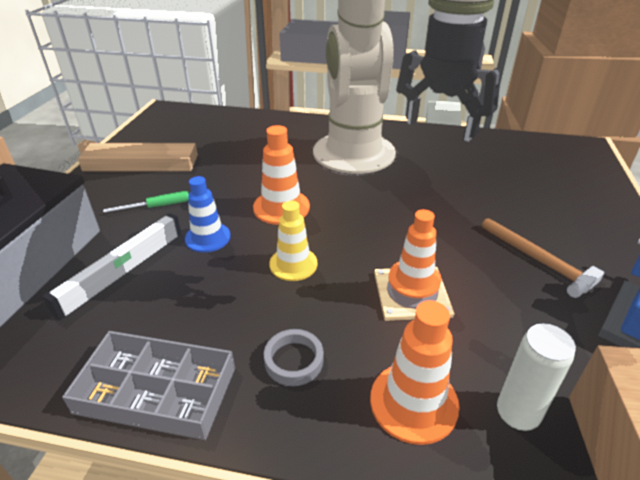

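View pics/k_c1.png

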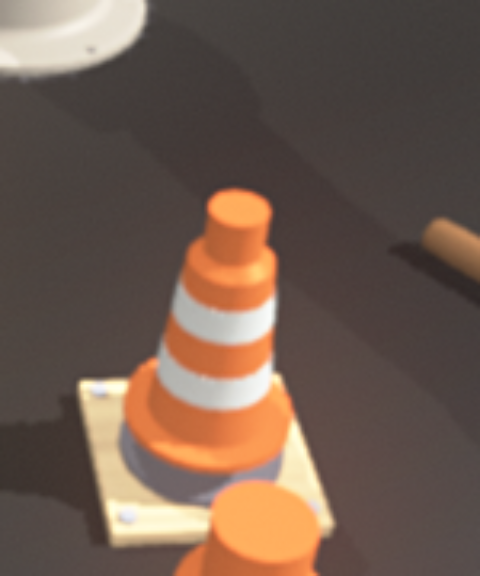

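The cone stands upright at scene (415,275), released and at rest. Its top is at 0.1915, 40.6 mm higher than when it stood on the bench, so its underside is at about 41 mm (target 42 ± 8). Yellow and blue have not moved.

```bash
python3 -c "
from h import *
print(bot.hand_in())"
```

```text
the job is handed in; nothing more can be done
None
```

The small orange cone is pressed down onto the jacketed base cone, released and standing upright, and I handed the job in at about 12 s. I gripped it by its collar and lowered it at about 10 mm/s once it met the jacket. The wrist force never read more than about 7 N at the end of a move; the contact force on the jacket is not measured directly.

**Final checks**
- **Height:** the last pictures put the cone's underside about 41 mm over the bench; the target is 42 ± 8 mm.
- **Jacket:** I worked out that it was pushed down about 17–18 mm; I could not measure it directly.
- **Alignment:** the cone's collar is within about 3 mm of where the jacket top was measured in the scene view.
- **Yellow and blue cones:** both are within 1 mm of where they started.
- **Robot:** the gripper is clear of the cone and the force reads zero.

**Checks that failed or disagreed**
- **Foot-circle fits:** the fits of the placed cone's foot had 11–12 mm residuals, and the top-view fit of the carried cone was also poor because the arm hid part of it. I ignored both.
- **Cameras:** the two differ by about 2–3 mm in position.

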